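# Index the vial carousel to the reader

## Task

The yellow-capped vial has to be read next: push gently with one finger on a blue paddle of the carousel wheel and turn the wheel, whichever way round, until the yellow-capped vial stands squarely in front of the reader's window, in line with the green stripe. Do not grip anything, do not touch or lift the vials, and leave the beakers and the brown jar where they stand; finish with the finger clear and the wheel at rest.

Things in the scene. Friction and masses are not known exactly. Their poses are not given: they have to be found in the camera images.
- wheel: Flat grey wheel, disc 170 mm across, turning either way about its vertical axis. Light friction: about 1.5 N on a paddle turns it; it stays where left, no spring, at least a full turn of room. Origin on the axis, at its underside, 37 mm above the table; z up. Four white cups 65 mm from the axis along its +x, +y, -x, -y axes, a loose vial in each; four blue spokes midway between them (45, 135, ... degrees).
- paddle (a point): Middle of one of the four alike blue paddles that end the spokes (this one 45 degrees from the wheel's x axis), 117 mm from the axis, 50 mm above the table. A paddle is an upright blade, 94 to 140 mm from the axis, 10 mm thick, 37 to 63 mm above the table, overhanging the disc: free air below it down to the table or the reader's bed strip.
- vial_yellow: Clear glass vial with a YELLOW cap, 25 mm diameter, 38 mm tall, in one of the four cups. Origin at the centre of its underside, 46 mm above the table (its top is 84 mm above the table); z up. It rides round with the wheel and must not be touched or lifted.
- vial_a: Same vial with a black cap, in another cup. Origin at the centre of its underside.
- vial_b: Same vial with a black cap, in another cup. Origin at the centre of its underside.
- vial_c: Same vial with a black cap, in another cup. Origin at the centre of its underside.
- reader: Fixed white box beside the wheel. Frame origin on the wheel's axis at table height; +x points from the axis to the box. Box 160 to 225 mm from the axis, 80 mm wide, 64 mm tall, black window facing the wheel, green stripe on top pointing at the axis. A metal bed strip 6 mm high, 50 mm wide, joins box and wheel on the table. Paddles pass 20 mm in front of the box.
- read_spot (a point): The reading position: on the reader's +x axis, 65 mm from the wheel's axis, in front of the window; the yellow-capped vial's origin belongs here (horizontally).
- beaker_big: Empty glass beaker, 72 mm across, 85 mm tall, standing on the table some 25 cm from the wheel's axis; leave alone. Origin at the centre of its underside.
- beaker_small: Empty glass beaker, 54 mm across, 60 mm tall, standing on the table some 24 cm from the wheel's axis; leave alone. Origin at the centre of its underside.
- reagent: Brown glass jar with white cap, 52 mm across, 90 mm tall, standing on the table beside the reader, some 23 cm from the wheel's axis; leave alone. Origin at the centre of its underside.
Things that resemble listed ones, but are neither listed nor needed, are in the scene too. What is shaped like the vial_a but orange or pink is not meant. What is shaped like the vial_c but pink or red is not meant.

How it is judged (in metres and radians):
On the way:
1. a finger is on the wheel while the wheel has been turned (yellow-capped vial carried at least 15 mm from its start) (contact force between the fingers and wheel above 0.2 N and distance of vial_yellow from where it was at the start of the episode above 0.015 m), for 0.05 s.
At the end, for the whole second after the job is handed in: The yellow-capped vial stands within 8 mm of the reading position (horizontally), the wheel is at rest, and all four vials are seated upright in their cups (horizontal distance between vial_yellow and read_spot below 0.008 m and angular speed of wheel below 0.05 rad/s and z of each of vial_yellow, vial_a, vial_b, vial_c in the frame of wheel below 0.014 m and angle between each of vial_yellow, vial_a, vial_b, vial_c's own z axis and vertical below 0.2 rad); the robot touches nothing.
It fails at once if a vial is touched by the robot (contact force between any of the fingers, the arm and vial_yellow above 0.3 N or contact force between any of the fingers, the arm and vial_a above 0.3 N or contact force between any of the fingers, the arm and vial_b above 0.3 N or contact force between any of the fingers, the arm and vial_c above 0.3 N).
It fails at once if a vial is lifted out of its cup or tipped (not (z of vial_yellow in the frame of wheel below 0.014 m) or not (z of vial_a in the frame of wheel below 0.014 m) or not (z of vial_b in the frame of wheel below 0.014 m) or not (z of vial_c in the frame of wheel below 0.014 m) or not (angle between vial_yellow's own z axis and vertical below 0.2 rad) or not (angle between vial_a's own z axis and vertical below 0.2 rad) or not (angle between vial_b's own z axis and vertical below 0.2 rad) or not (angle between vial_c's own z axis and vertical below 0.2 rad)).
It fails at once if the wheel is gripped or pushed harder than 25 N (contact force between the fingers and wheel above 25 N).
It fails at once if a beaker or the jar is moved more than 15 mm or tipped (distance of any of beaker_big, beaker_small, reagent from where it was at the start of the episode above 0.015 m or angle between any of beaker_big, beaker_small, reagent's own z axis and vertical above 0.3 rad).
It also fails if it takes over 54 s, if anything falls off the work surface, if the arm or the gripper's body presses on something with over 40 N, if the wrist force passes 120 N, or if a joint passes its speed limit or range.

## Robot

A 6-joint arm with a two-finger parallel gripper is mounted at the origin on the work surface. World frame = base frame: x ahead of the robot, y to its left, z up, the work surface at z = 0. Lengths are in mm, angles in rad, forces in N, time in s.
With the tool pointing down it reaches from about 275 to 750 mm from the base axis. Payload 10.2 kg.
Tool frame: the origin (TCP) lies midway between the tips of the shut fingers; the grasp point (between the pads) lies 19 mm behind it (ctrl.tcp_to_grasp is the z of the grasp point in the tool frame, in mm); z points along the fingers, y is the direction in which the jaws open and shut (so a half turn about z gives the same grasp; the last joint's range is limited). The gripper opens to 85 mm and grips with 20 to 120 N. Pads are 22 mm wide; open, the fingers measure 114 mm over their backs; the gripper's body (76 mm by 85 mm) begins 54 mm behind the grasp point. The pads swing forward as they close: fully open they stand 13 mm farther back than shut.
Start: joints at [1.028, 0.313, 1.498, -0, 1.331, -0.223], TCP at [165.061, 498.384, 231.294] pointing down, gripper open.
Joint ranges: [-2.94, 2.94], [-0.97, 2.17], [0.19, 2.56], [-1.23, 4.37], [0.02, 3.11], [-2.88, 2.88]. Speed limits (rad/s): [2.39, 2.39, 3.01, 3.14, 3.14, 3.14].

## Interface

Orientations are given as a unit quaternion [w, x, y, z].
In Python, from rig import sensors, capture, order, ctrl gives the robot as it stands. The module is installed in compiled form; this text tells all that it offers.
- The arm moves only by the tool play_rows, never from a script. Its argument "deltas" is a list of rows, each a list of 7 numbers: the shift along the world's x, y, z in units of 40 mm (1.0 is 40 mm), then the turn, a rotation vector about the world's x, y, z in units of 6 degrees (1.0 is 6 degrees), then the opening, from -1 (shut) to 1 (fully open). A call has 1 to 8 rows; each row shifts and turns the commanded pose from where the row before left it; what a row does not reach is not made up. A row lasts 1/12 s, in which the tool goes at most 41.7 mm and 7.16 degrees, less where a joint would pass 70% of its speed; a pose out of reach is approached as far as the arm can. A call is refused whole if a number of a shift passes 1 or a number of a turn 1, either way. A call with a gripper value outside its range is refused whole. The fingers move at their own pace and stop on an object; "squeeze" is the grip in N (left out, the last holds). Time passes only in rows, so rows that do not move let the fingers close. It gives the time, the measured TCP pose, the force and the opening at its end, in the units of the state.
- sensors.sense(): the state, without advancing time (a new reading comes with each control period).
- capture(name): name is "scene" or "side" or "wrist"; returns a dict with "pixels" (480x640x3 uint8, red, green, blue), "z_map" (480x640 float32, mm along the optical axis (not along the pixel's ray), 0 where there is no reading), "fx", "fy", "cx", "cy" (pixels), "k1" (the pictures are not rectified: a ray, as slopes to the right and down, at radius r is drawn at 1 + k1 r^2 times it, then the intrinsics apply), "eye" and "rotation" of the camera in the world; the wrist camera has in their place "tool_from_camera" (4x4, takes a point from camera to tool coordinates, whose origin is the TCP and whose axes are the flange's). Camera axes: x right, y down, z forward; pixel columns grow to the right and rows downward; lengths in mm; the calibration is good to about 2 mm. A picture is of the moment at which its call begins: read the wrist's pose just before it.
- order.finish_job(): hands the job in, once; it reports no verdict.
The state is a dict: "time_s": time; "joints": joint angles; "dq": joint speeds; "tau": joint torques, N m; "eef_pos": TCP position; "ee_rot": TCP orientation; "force": force on the tool from outside, world axes, zero at the start; "wrist_torque": the same for the moment, N m; "grip_width": opening from 0.0 (shut) to 1.0 (fully open).
Only numpy, scipy, OpenCV 4.12 (cv2) and the standard library are available. Lean on these libraries where they do the work, as an engineer would, in place of code of your own. Each camera call takes 0.05 s, during which the arm holds its last target. There are 200 camera calls.

## Working session

There is one attempt and no reset: what is moved stays moved. The work goes in short steps, Python scripts to look and compute and a tool call to move; the robot and the scene stay as the last step left them, time stands still between calls to the robot, and variables do not carry over. Pictures are saved under pics/ and viewed, about 8 in all and at most 12, crops included, and the job is handed in when it is done.

Besides the shell and the picture viewer there is one more tool, called after "Request:" as name(argument=value, ...) on one line, values as JSON. play_rows: Moves the arm, as the interface text tells. Its arguments: {"type":"object","properties":{"deltas":{"type":"array","items":{"type":"array","items":{"type":"number"}}},"squeeze":{"type":"number"}},"required":["deltas"]}

```bash
mkdir -p pics
cat > h.py <<'E'
import numpy as np, cv2
from rig import sensors, capture, order, ctrl
def save(c,n): cv2.imwrite('pics/'+n, c['pixels'][:,:,::-1])
def ray(c,u,v):
    d=np.array([(u-c['cx'])/c['fx'],(v-c['cy'])/c['fy']]); s=d.copy()
    for _ in range(10): s=d/(1+c['k1']*(s@s))
    return np.array([s[0],s[1],1.0])
def plane(c,u,v,z):
    r=np.array(c['rotation'])@ray(c,u,v); e=np.array(c['eye']); return e+r*(z-e[2])/r[2]
def pt(c,u,v):
    return np.array(c['eye'])+np.array(c['rotation'])@ray(c,u,v)*c['z_map'][int(v),int(u)]
E
python3 - <<'E'
from h import *
import pickle
for n in ('scene','side'):
    c=capture(n); save(c,n+'1.png'); pickle.dump(c,open(n+'.pkl','wb')); print(n,c['eye'],c['k1'],c['fx'])
print(sensors.sense())
E
```

```text
scene [1053.78163971 -255.74751022  645.75945687] -0.09025771615380493 440.1274119219289
side [305.4251259  610.90428677 515.88349769] -0.034896656999903804 490.51842375115564
{'time_s': 0.1, 'joints': array([ 1.02758411e+00,  3.13392383e-01,  1.49834740e+00,  2.84764628e-05,
        1.33100755e+00, -2.23412247e-01]), 'dq': array([-0.00017333, -0.00090737, -0.0036169 ,  0.00165058,  0.00337044,
       -0.00023711]), 'tau': array([ 1.75383619e-03, -4.12902224e+01, -2.60142088e+01, -1.84004630e-04,
        3.00598665e-03, -1.96165371e-05]), 'eef_pos': array([164.93926637, 498.18052052, 230.79831767]), 'ee_rot': array([-2.28748147e-04,  1.59222789e-01,  9.87242508e-01, -5.30273260e-04]), 'force': array([-0.26301822,  0.02120585, -0.87367715]), 'wrist_torque': array([-0.02856873, -0.0385016 , -0.0347933 ]), 'grip_width': 1.0004537404035165}
```

View pics/scene1.png

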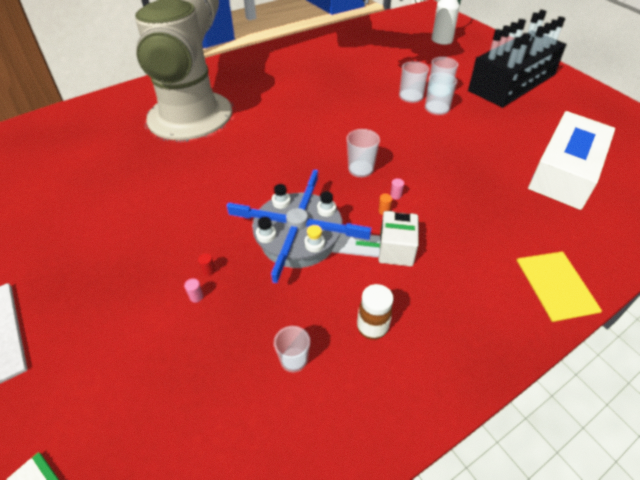

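View pics/side1.png

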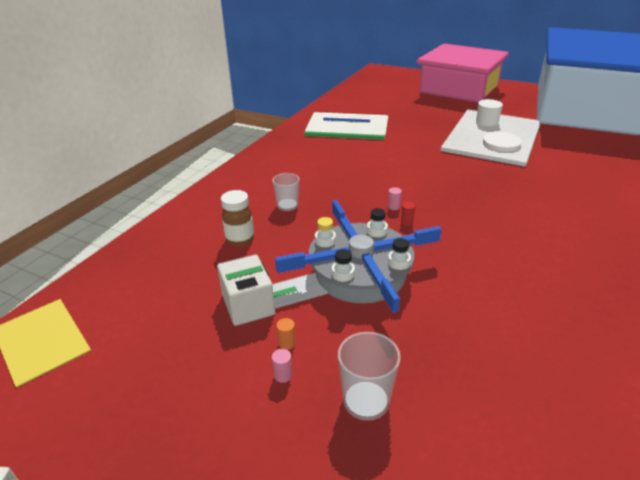

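The yellow-capped vial is at scene (314,232) and side (325,225), and it is the only yellow cap in the scene. The reader is at scene (400,238). One paddle at about (350,230) stands between the vial and the reader. Next I measure all of these.

```bash
cat > m.py <<'E'
from h import *
def blobs(m,amin=8):
    n,l,s,c=cv2.connectedComponentsWithStats(m.astype(np.uint8)); return [(c[i],s[i,4],l==i) for i in range(1,n) if s[i,4]>=amin]
def measure(c,box,verbose=True):
    u0,v0,u1,v1=box; hsv=cv2.cvtColor(c['pixels'],cv2.COLOR_RGB2HSV).astype(int); H,S,V=hsv[...,0],hsv[...,1],hsv[...,2]
    R=np.zeros(H.shape,bool); R[v0:v1,u0:u1]=1
    out={}
    for n,m,z in (('yellow',(H>20)&(H<33)&(S>150)&(V>120),80),('black',(V<50),80),('green',(H>45)&(H<85)&(S>90),64),('blue',(H>105)&(H<125)&(S>150)&(V>60),63)):
        out[n]=[]
        for ce,a,mk in blobs(m&R):
            p=plane(c,*ce,z); out[n].append(p[:2]); 
            if verbose: print(n,ce.round(1),a,'plane',z,p.round(1)[:2],'z6',plane(c,*ce,6).round(1)[:2] if n=='green' else '','depth',pt(c,*ce).round(1))
    return out
if __name__=='__main__':
    import pickle
    for n,b in (('scene',(215,160,425,290)),('side',(215,190,450,320))):
        print(n); measure(pickle.load(open(n+'.pkl','rb')),b)
E
python3 m.py
```

```text
sceneTraceback (most recent call last):
  File "m.py", line 17, in <module>
    print(n); measure(pickle.load(open(n+'.pkl','rb')),b)
              ~~~~~~~^^^^^^^^^^^^^^^^^^^^^^^^^^^^^^^^^^^^
  File "m.py", line 11, in measure
    p=plane(c,*ce,z); out[n].append(p[:2]);
  File "h.py", line 9, in plane
    r=np.array(c['rotation'])@ray(c,u,v); e=np.array(c['eye']); return e+r*(z-e[2])/r[2]
      ~~~~~~~~~~~~~~~~~~~~~~~^~~~~~~~~~~
ValueError: matmul: Input operand 1 has a mismatch in its core dimension 0, with gufunc signature (n?,k),(k,m?)->(n?,m?) (size 3 is different from 4)
```

Rotation is a quaternion, so I convert it.

```bash
sed -i "s/np.array(c\['rotation'\])/rot(c)/" h.py
cat >> h.py <<'E'
from scipy.spatial.transform import Rotation as Ro
def rot(c): return Ro.from_quat(c['rotation'],scalar_first=True).as_matrix()
E
python3 m.py
```

```text
scene
yellow [314.  232.2] 125 plane 80 [607.3  15.4] z6  depth [609.7  13.9  83. ]
black [279.9 189.5] 81 plane 80 [477.2  19.6] z6  depth [481.3  17.7  84. ]
black [326.2 197.1] 93 plane 80 [543.5  82.6] z6  depth [547.3  80.   84.3]
black [402.1 216.7] 62 plane 80 [661.6 169.7] z6  depth [649.2 183.1  62.2]
black [264.4 222.9] 105 plane 80 [540.  -47.1] z6  depth [543.2 -48.4  83.5]
green [399.9 226.3] 108 plane 64 [667.4 162.4] z6 [628.9 204.1] depth [667.  162.9  63.4]
green [367.5 243.5] 96 plane 64 [668.6  87.6] z6 [630.2 121.9] depth [629.7 122.4   5.1]
blue [308.3 191. ] 217 plane 63 [494.4  72.9] z6  depth [485.5  78.   53.8]
blue [254.4 212.8] 474 plane 63 [490.9 -44.3] z6  depth [482.3 -41.   54.1]
blue [342.8 228.4] 527 plane 63 [614.4  72.4] z6  depth [609.7  75.8  56.8]
blue [283.7 253. ] 397 plane 63 [606.9 -46.7] z6  depth [601.3 -44.1  55.7]
side
yellow [324.2 225.8] 61 plane 80 [603.3  24. ] z6  depth [601.9  26.6  81.9]
black [377.3 216.5] 61 plane 80 [536.4 -38. ] z6  depth [535.5 -35.5  81.7]
black [399.8 248.1] 67 plane 80 [473.6  30. ] z6  depth [473.3  31.1  80.8]
black [342.8 259.4] 75 plane 80 [539.2  91.9] z6  depth [538.4  93.7  81.5]
black [245.7 283.1] 93 plane 80 [637.7 198.2] z6  depth [650.3 182.6  63.4]
green [243.7 272.2] 149 plane 64 [666.5 163.7] z6 [712.9 106.3] depth [666.9 163.3  63.6]
green [284.5 291.2] 85 plane 64 [590.9 174.2] z6 [627.6 118.1] depth [627.8 117.7   5.6]
blue [342.8 219.4] 258 plane 63 [595.  -30.1] z6  depth [601.5 -44.5  52.9]
blue [424.  235.9] 364 plane 63 [456.1 -41.1] z6  depth [458.6 -52.1  55.4]
blue [383.4 244. ] 144 plane 63 [507.1   8. ] z6  depth [511.7  -5.7  52.7]
blue [302.  259.7] 621 plane 63 [604.  99.] z6  depth [609.5  89.6  54.7]
blue [382.1 282.7] 577 plane 63 [475.2  97.3] z6  depth [476.6  93.   59.2]
```

Run:
```python
from h import *
import pickle
c=pickle.load(open('scene.pkl','rb'));C=np.array([541,22])
for n,u,v,z in (('smallbeaker base',293,364,0),('jar base',374,328,0),('jar top',377,292,90),('big beaker base',361,168,0),('red base',207,272,0),('pink base',196,299,0),('orange',386,212,0),('pink2',397,197,0)):
    p=plane(c,u,v,z)[:2]; d=p-C; print(n,p.round(),'r',np.hypot(*d).round(),'ang',np.degrees(np.arctan2(d[1],d[0])).round())
```

```text
smallbeaker base [ 766. -125.] r 269.0 ang -33.0
jar base [784.  22.] r 243.0 ang -0.0
jar top [773.  25.] r 232.0 ang 1.0
big beaker base [432. 252.] r 254.0 ang 115.0
red base [ 521. -167.] r 190.0 ang -96.0
pink base [ 567. -208.] r 231.0 ang -84.0
orange [577. 210.] r 192.0 ang 79.0
pink2 [554. 259.] r 237.0 ang 87.0
```

The turn needed is about +50° counter-clockwise: the vial is at -2° and the reader at 48°, seen from an axis at about (541,22). I will push the robot-side paddle (223° to 273°) from behind with shut fingers, over free ground. First I move above the start point (432,-24).

Request:
play_rows(deltas=[[0.42,-0.81,0,0,0,0,-1],[0.42,-0.81,0,0,0,0,-1],[0.42,-0.81,0,0,0,0,-1],[0.42,-0.81,0,0,0,0,-1],[0.42,-0.81,0,0,0,0,-1],[0.42,-0.81,0,0,0,0,-1],[0.42,-0.81,0,0,0,0,-1],[0.42,-0.81,0,0,0,0,-1]])

```text
time_s: 0.77
eef_pos: [299.6, 237.6, 231.2]
ee_rot: [-0.0, 0.159, 0.987, -0.0]
force: [1.8, 1.0, -0.3]
grip_width: 0.001
```

Request:
play_rows(deltas=[[0.42,-0.81,0,0,0,0,-1],[0.42,-0.81,0,0,0,0,-1],[0.42,-0.81,0,0,0,0,-1],[0.42,-0.81,0,0,0,0,-1],[0.42,-0.81,0,0,0,0,-1],[0.42,-0.81,0,0,0,0,-1],[0.2,-0.5,0,0,0,0,-1],[0,0,0,0,0,0,-1]])

```text
time_s: 1.43
eef_pos: [409.4, 21.7, 230.9]
ee_rot: [-0.0, 0.161, 0.987, -0.0]
force: [0.1, 1.0, 0.1]
grip_width: 0.002
```

```bash
cat >> h.py <<'E'
def wrist():
    s=sensors.sense(); c=capture('wrist'); T=np.array(c['tool_from_camera'])
    Rw=Ro.from_quat(s['ee_rot'],scalar_first=True).as_matrix()
    c['eye']=s['eef_pos']+Rw@T[:3,3]; c['rotation']=Ro.from_matrix(Rw@T[:3,:3]).as_quat(scalar_first=True); return c
E
python3 - <<'E'
from h import *
from m import measure
c=wrist(); save(c,'w1.png'); print(c['eye']); measure(c,(0,0,640,480))
E
```

```text
[331.19893852  48.49835031 374.79042946]
yellow [616.4 428.7] 2992 plane 80 [780.1 286.5] z6  depth [894.6 347.2   4.8]
black [315.9 322.8] 66 plane 80 [513.3 -12.7] z6  depth [398.1  26.  266.4]
black [305.7 424.1] 43614 plane 80 [638.2 -67. ] z6  depth [398.1  23.3 310.5]
black [376.6 360.5] 8 plane 80 [577.7  33.2] z6  depth [408.6  43.7 282.2]
black [246.8 379.7] 22 plane 80 [ 557.7 -106.5] z6  depth [397.7   3.  288.2]
black [422.5 380. ] 8 plane 80 [619.2  73.7] z6  depth [407.7  55.2 296.5]
black [429.8 397.7] 18 plane 80 [646.5  76.3] z6  depth [411.1  55.5 300.1]
green [443.4 335.6] 275 plane 64 [583.2 109.7] z6 [630.3 121.1] depth [630.1 121.    6.2]
green [473.  366.2] 24 plane 64 [635.2 133.9] z6 [691.9 149.8] depth [646.6 137.1  52.4]
green [501.4 379.8] 381 plane 64 [666.4 162.6] z6 [728.9 183.9] depth [666.2 162.5  64.2]
blue [388.6 266. ] 1231 plane 63 [484.5  73.6] z6  depth [487.9  74.2  56.1]
blue [265.3 284.1] 611 plane 63 [464.  -50.6] z6  depth [464.  -50.7  62.9]
blue [380.6 333.5] 277 plane 63 [558.9  45.6] z6  depth [563.8  45.5  56.4]
blue [436.8 355.8] 204 plane 63 [607.9  97.6] z6  depth [619.4  99.6  50.1]
blue [313.5 383. ] 91 plane 63 [599.2 -44.5] z6  depth [605.5 -46.7  55.6]
```

View pics/w1.png

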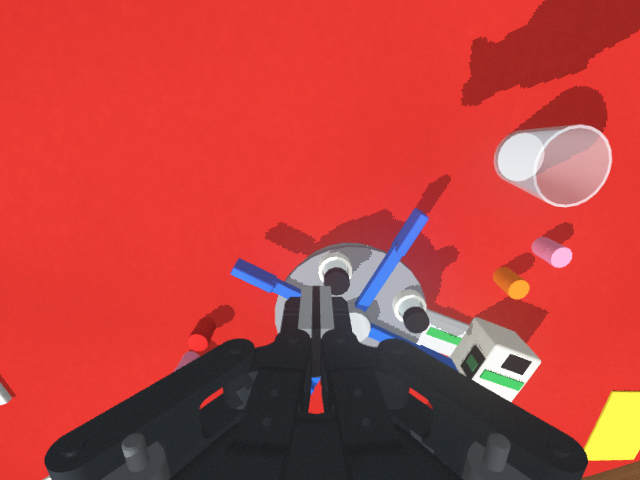

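The wrist view shows the shut fingers over the wheel. The paddle I want is at (265,284), and the gap behind it, where the finger goes down, is free. The green stripe positions agree with the other two cameras. Now I go down to z≈45.

Request:
play_rows(deltas=[[0.2,-0.4,0,0,0,0,-1],[0.2,-0.4,0,0,0,0,-1],[0.17,-0.35,0,0,0,0,-1],[0,0,-0.8,0,0,0,-1],[0,0,-0.8,0,0,0,-1],[0,0,-0.8,0,0,0,-1],[0,0,-0.8,0,0,0,-1],[0,0,-0.6,0,0,0,-1]])

```text
time_s: 2.15
eef_pos: [429.8, -19.9, 77.2]
ee_rot: [-0.001, 0.159, 0.987, 0.0]
force: [-0.2, -0.1, 0.4]
grip_width: -0.001
```

Request:
play_rows(deltas=[[0,0,-0.5,0,0,0,-1],[0,0,-0.4,0,0,0,-1],[0,0,0,0,0,0,-1],[0,0,0,0,0,0,-1]])

```text
time_s: 2.48
eef_pos: [430.7, -20.5, 43.3]
ee_rot: [-0.001, 0.159, 0.987, 0.0]
force: [0.6, -0.3, 0.9]
grip_width: 0.0
```

Request:
play_rows(deltas=[[0.05,-0.12,0,0,0,0,-1],[0.054,-0.118,0,0,0,0,-1],[0.06,-0.116,0,0,0,0,-1],[0.065,-0.113,0,0,0,0,-1],[0.07,-0.11,0,0,0,0,-1],[0.074,-0.107,0,0,0,0,-1],[0.079,-0.103,0,0,0,0,-1],[0.083,-0.1,0,0,0,0,-1]])

```text
time_s: 3.15
eef_pos: [452.6, -57.0, 43.2]
ee_rot: [-0.0, 0.159, 0.987, 0.0]
force: [-0.4, 1.4, 0.6]
grip_width: 0.002
```

Request:
play_rows(deltas=[[0.087,-0.096,0,0,0,0,-1],[0.092,-0.092,0,0,0,0,-1],[0.096,-0.088,0,0,0,0,-1],[0.099,-0.084,0,0,0,0,-1],[0.103,-0.08,0,0,0,0,-1],[0.106,-0.075,0,0,0,0,-1],[0.109,-0.07,0,0,0,0,-1],[0,0,0,0,0,0,-1]])

```text
time_s: 3.82
eef_pos: [481.1, -80.8, 43.4]
ee_rot: [0.001, 0.159, 0.987, -0.0]
force: [0.2, 0.1, 0.6]
grip_width: -0.001
```

Run:
```python
from h import *
from m import measure
for n,b in (('scene',(215,160,425,290)),('side',(215,190,450,320))):
    c=capture(n); save(c,n+'2.png'); print(n); measure(c,b)
print(sensors.sense()['eef_pos'])
```

```text
scene
yellow [325.1 224.7] 123 plane 80 [602.6  41.6] z6  depth [604.   40.7  81.7]
black [233.4 186.2] 1660 plane 80 [419.  -51.4] z6  depth [494.5 -75.7 147.2]
black [316.9 190. ] 95 plane 80 [517.1  78.5] z6  depth [521.3  75.9  84.4]
black [269.1 195.9] 90 plane 80 [481.8  -6.4] z6  depth [485.7  -8.   83.8]
black [401.9 216.7] 63 plane 80 [661.4 169.4] z6  depth [649.6 182.3  62.9]
black [273.8 231. ] 108 plane 80 [566.5 -42.5] z6  depth [570.4 -44.1  84.5]
green [400.  226.3] 107 plane 64 [667.5 162.5] z6 [629.  204.1] depth [667.6 162.3  64.2]
green [367.6 243.7] 83 plane 64 [669.3  87.4] z6 [630.9 121.6] depth [630.4 122.1   5.2]
blue [291.7 191.8] 174 plane 63 [478.5  44.3] z6  depth [470.5  48.5  54.9]
blue [342.6 214.6] 467 plane 63 [585.   92.2] z6  depth [578.   97.4  54.4]
blue [250.6 225.8] 535 plane 63 [517.3 -65.4] z6  depth [510.  -62.8  55.1]
blue [302.9 252.2] 342 plane 63 [623.3 -17.7] z6  depth [616.4 -13.9  53.6]
side
yellow [319.6 235.3] 55 plane 80 [597.7  51.2] z6  depth [596.2  54.1  82.2]
black [417.5 203.3] 743 plane 80 [ 489.5 -107. ] z6  depth [478.7 -64.9 105.6]
black [361.5 214.6] 58 plane 80 [562.2 -32.5] z6  depth [561.  -29.5  82. ]
black [402.8 235.5] 141 plane 80 [480.5  -3.8] z6  depth [479.4   0.   82.7]
black [360.  262.5] 68 plane 80 [513.8  88. ] z6  depth [513.1  89.8  81.5]
black [241.2 283.7] 15 plane 80 [642.6 202. ] z6  depth [656.5 185.2  62.1]
green [243.7 272.2] 149 plane 64 [666.5 163.7] z6 [712.9 106.3] depth [667.5 162.5  62.8]
green [282.1 291.7] 63 plane 64 [593.4 176.7] z6 [630.3 121. ] depth [631.2 119.7   4.6]
blue [325.5 225.6] 369 plane 63 [ 6.132e+02 -4.000e-01] z6  depth [619.5 -12.9  53.8]
blue [391.7 231.2] 297 plane 63 [507.8 -31.6] z6  depth [511.6 -43.6  54.5]
blue [318.  271.6] 711 plane 63 [569. 114.] z6  depth [574.7 103.1  53.1]
blue [403.  275.3] 729 plane 63 [453.9  68.7] z6  depth [457.1  56.8  53.1]
[480.3642439  -80.3069542   43.29759569]
```

View pics/scene2.png

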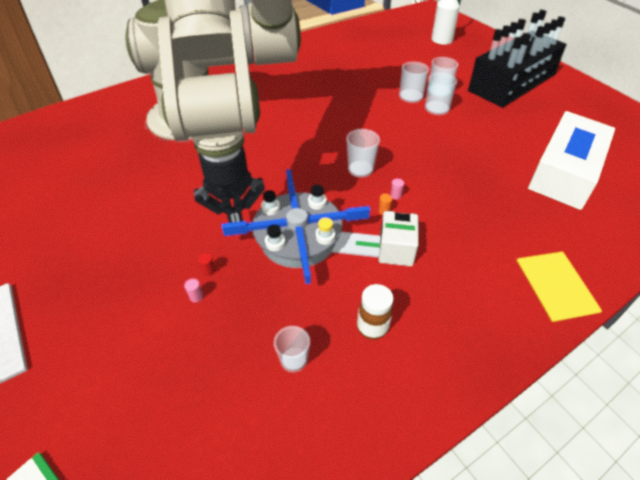

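Pushing works: the wheel has turned 23.6° to 22°, and the vials are seated. About 26.6° remain. I continue 22° and then check.

Request:
play_rows(deltas=[[0.122,-0.069,0,0,0,0,-1],[0.125,-0.063,0,0,0,0,-1],[0.128,-0.057,0,0,0,0,-1],[0.13,-0.051,0,0,0,0,-1],[0.133,-0.045,0,0,0,0,-1],[0.135,-0.038,0,0,0,0,-1],[0.136,-0.032,0,0,0,0,-1],[0.138,-0.025,0,0,0,0,-1]])

```text
time_s: 4.58
eef_pos: [522.6, -95.4, 43.3]
ee_rot: [-0.0, 0.159, 0.987, -0.0]
force: [-2.2, 0.2, 0.2]
grip_width: 0.002
```

Request:
play_rows(deltas=[[0,0,0,0,0,0,-1],[0,0,0,0,0,0,-1]])

```text
time_s: 4.75
eef_pos: [522.4, -95.5, 43.3]
ee_rot: [0.0, 0.159, 0.987, -0.0]
force: [0.6, -0.1, 0.6]
grip_width: -0.002
```

Run:
```python
from h import *
from m import measure
for n,b in (('scene',(215,160,425,290)),('side',(215,190,450,320))):
    c=capture(n); save(c,n+'3.png'); print(n); o=measure(c,b,0); print({k:np.round(v).tolist() for k,v in o.items()})
```

```text
scene
{'yellow': [[588.0, 64.0]], 'black': [[464.0, -68.0], [496.0, 64.0], [662.0, 169.0], [587.0, -28.0]], 'green': [[667.0, 162.0], [669.0, 87.0]], 'blue': [[468.0, 13.0], [551.0, 99.0], [550.0, -71.0], [634.0, 13.0]]}
side
{'yellow': [[583.0, 73.0]], 'black': [[522.0, -85.0], [584.0, -19.0], [495.0, 66.0], [642.0, 203.0]], 'green': [[667.0, 164.0], [591.0, 174.0]], 'blue': [[535.0, -47.0], [646.0, 33.0], [571.0, 34.0], [535.0, 121.0], [440.0, 34.0]]}
```

The wheel is at about 45.2° and the target is about 48.6°, so I nudge another 3.2°, then back off.

Request:
play_rows(deltas=[[0.055,-0.008,0,0,0,0,-1],[0.055,-0.007,0,0,0,0,-1],[0.055,-0.005,0,0,0,0,-1],[0,0,0,0,0,0,-1],[0,0,0,0,0,0,-1],[-0.25,-0.05,0,0,0,0,-1],[-0.35,-0.05,0,0,0,0,-1],[0,0,0,0,0,0,-1]])

```text
time_s: 5.52
eef_pos: [503.1, -100.2, 43.1]
ee_rot: [-0.001, 0.159, 0.987, 0.0]
force: [-0.6, 0.1, 0.5]
grip_width: 0.004
```

Request:
play_rows(deltas=[[0,-0.2,0.7,0,0,0,-1],[0,-0.2,0.8,0,0,0,-1],[-0.4,0,0.8,0,0,0,-1],[-0.8,0,0.5,0,0,0,-1],[-0.8,0,0.5,0,0,0,-1],[-0.8,0,0.5,0,0,0,-1],[-0.5,0,0.3,0,0,0,-1],[0,0,0,0,0,0,-1]])

```text
time_s: 6.18
eef_pos: [371.5, -116.5, 209.9]
ee_rot: [0.002, 0.16, 0.987, -0.001]
force: [-0.5, -0.5, 0.4]
grip_width: 0.001
```

Run:
```python
from h import *
from m import measure
w=wrist(); save(w,'w4.png'); print(sensors.sense()['eef_pos'])
for n,b in (('scene',(215,160,425,290)),('side',(215,190,450,320))):
    c=capture(n); print(n); o=measure(c,b,0); print({k:np.round(v,1).tolist() for k,v in o.items()})
    if n=='scene': cv2.imwrite('pics/s4.png',cv2.resize(c['pixels'][150:300,205:435,::-1],None,fx=3.4,fy=3.4,interpolation=cv2.INTER_CUBIC))
```

```text
[ 372.64569932 -116.56925098  208.86348853]
scene
{'yellow': [[585.4, 66.5]], 'black': [[494.3, 61.4], [498.3, -30.0], [661.7, 169.6], [589.8, -26.1]], 'green': [[667.4, 162.5], [669.2, 87.3]], 'blue': [[467.3, 9.6], [547.1, 96.1], [554.8, -71.4], [633.6, 16.7]]}
side
{'yellow': [[580.8, 75.3]], 'black': [[585.7, -16.5], [494.5, -20.2], [490.4, 71.8], [640.1, 200.5]], 'green': [[666.6, 163.9], [591.1, 174.2]], 'blue': [[539.2, -54.3], [644.6, 38.7], [570.5, 35.7], [439.3, 29.5], [531.2, 120.6]]}
```

View pics/s4.png

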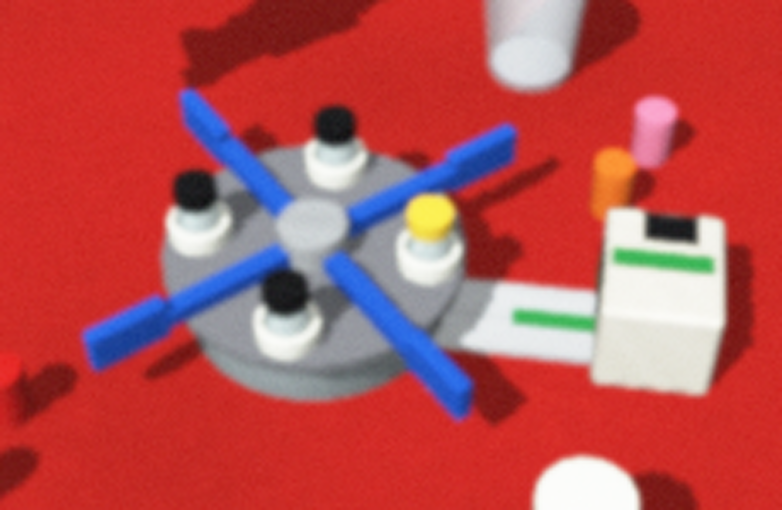

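View pics/w4.png

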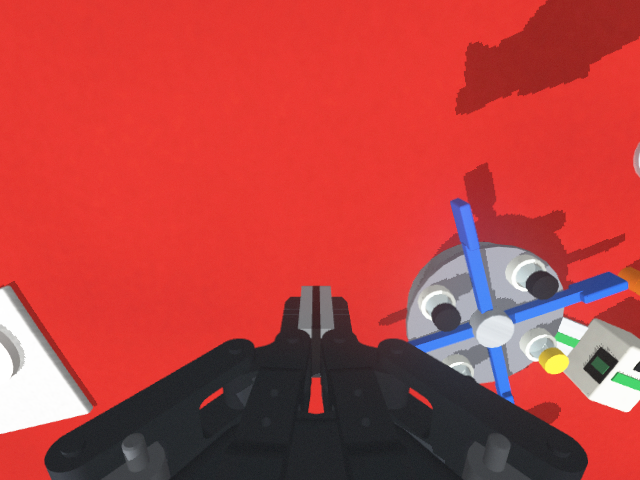

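The wheel stands at 47.6° against a reader direction of about 48.3 to 49°, which puts the vial under 2 mm off. The crop shows the yellow cap (430,215) in line with the bed stripe, every vial upright in its cup and the finger well clear. I hand the job in.

Run:
```python
from h import *
from m import measure
print(np.round(measure(capture('scene'),(215,160,425,290),0)['yellow'],1), sensors.sense()['dq'].round(3))
order.finish_job()
```

```text
[[585.4  66.5]] [ 0.005  0.012  0.002 -0.002  0.002 -0.002]
the job is handed in; nothing more can be done
```

I turned the wheel about 49° counter-clockwise by pushing the robot-side blue paddle with the shut fingers, then backed the arm off and up. The job is handed in after about 6.5 s of robot time; it gave no verdict.

- **Position:** the last checks put the wheel at 47.6°, against a reader direction of about 48.3–49°. The yellow vial is roughly 1.5–2 mm from the stripe line, inside the 8 mm allowed.
- **Wheel at rest:** the yellow cap did not move between the last two pictures.
- **Vials and surroundings:** all four vials look upright in their cups. The finger is clear, and I saw no sign that the beakers or the jar were disturbed.
- **Disagreement:** the scene and side cameras put the wheel's axis up to 9 mm apart in position. I put this down to how the cap sides show in each view. Wheel angles taken across opposite caps agreed to within about 0.5°.

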